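# Nest the cups and present the heavier bushing

### The arm

A 6-joint arm with a two-finger parallel gripper is mounted at the origin on the work surface. World frame = base frame: x ahead of the robot, y to its left, z up, the work surface at z = 0. Lengths are in mm, angles in rad, forces in N, time in s.
With the tool pointing down it reaches from about 275 to 875 mm from the base axis. Payload 12.5 kg.
Tool frame: the origin (TCP) lies on the centre line of the jaws, within the pads' length; the fingertips stand 22 mm ahead of it and the grasp point (between the pads) lies 3 mm ahead of it; z points along the fingers, y is the line along which they close (so a half turn about z gives the same grasp; the last joint's range is limited). The gripper opens to 85 mm and grips with 20 to 120 N. Pads are 22 mm wide; open, the fingers measure 114 mm over their backs; the gripper's body (76 mm by 85 mm) begins 54 mm behind the grasp point. The pads swing forward as they close: fully open they stand 13 mm farther back than shut.
Start: joints at [-1.329, 0.351, 1.652, -0, 1.139, -0.085], TCP at [176.577, -520.87, 253.29] pointing down, gripper open.
Joint ranges: [-2.75, 2.75], [-0.79, 2.1], [0.01, 2.65], [-1.57, 4.71], [0.07, 3.14], [-2.87, 2.87]. Speed limits (rad/s): [2.22, 2.22, 2.79, 3.14, 3.14, 3.14].

### API

Orientations are given as a unit quaternion [w, x, y, z].
In Python, from rig import sensors, cams, r, finder gives the robot as it stands.
- The arm moves only by the tool step_arm, never from a script. Its argument "deltas" is a list of rows, each a list of 7 numbers: the shift along the tool's x, y, z in cm, then the turn, a rotation vector about the tool's x, y, z in degrees, then the finger opening in cm, from 0 to 8.54. A call has 1 to 20 rows; each row shifts and turns the commanded pose from where the row before left it, along the tool's axes as they then stand; what a row does not reach is not made up. A row lasts 1/10 s, in which the tool goes at most 50 mm and 8.59 degrees, less where a joint would pass 70% of its speed; a pose out of reach is approached as far as the arm can. A call with a gripper value outside its range is refused whole. The fingers move at their own pace and stop on an object; "force" is the grip in N (left out, the last holds). Time passes only in rows, so rows that do not move let the fingers close. It gives the time, the measured TCP pose, the force, the opening and the grip force at its end, in the units of the state.
- sensors.get_state(): the state, without advancing time (a new reading comes with each control period).
- cams.get_image(name): name is "scene" or "side" or "wrist"; returns a dict with "color" (420x560x3 uint8, blue, green, red), "K" (3x3 intrinsics, pixels), "T" (4x4, takes a point from camera to world coordinates); the wrist camera has in their place "hand_eye" (4x4, takes a point from camera to tool coordinates, whose origin is the TCP and whose axes are the flange's). Camera axes: x right, y up, looking along -z (the intrinsics and any distortion apply to the point x, -y, -z); pixel columns grow to the right and rows downward; lengths in mm; the calibration is good to about 2 mm. A picture is of the moment at which its call begins: read the wrist's pose just before it. There is no depth.
- r.finish_job(): hands the job in; it is judged then, once.
Trained networks look in a picture, given as the dict that the camera call returned (one of the last four; its "shot" number tells which), for a name from the list of things; names that differ only in an ending like _2 or _b are one class to them, and where a whole thing is asked for, a point or a joint stands for the part that bears it (a point fixed in the world has none). Each returns a list of dicts, best first, with "score" (0 to 1); they miss things now and then, are a little off and sometimes report something else, mostly with a low value. They report only what shows in the picture. A call takes as long as a camera call.
- finder.recognise(picture, target): "rect" ([centre column, centre row, width, height] as shares, 0 to 1, of the picture: columns of its width, rows of its height, round what is visible of it).
- finder.mark_of(picture, target): "centre" ([column, row] as shares, 0 to 1, of the picture: columns of its width, rows of its height: a listed point, or the origin of a listed thing).
The state is a dict: "time": time; "joint_pos": joint angles; "qd": joint speeds; "tau": joint torques, N m; "eef_pos": TCP position; "orientation": TCP orientation; "contact_force": force on the tool from outside, world axes, zero at the start; "wrist_torque": the same for the moment, N m; "grip_width": finger opening in mm; "gripper_force": force on a finger pad.
Only numpy, scipy, OpenCV 4.12 (cv2) and the standard library are available. Lean on these libraries where they do the work, as an engineer would, in place of code of your own. Each camera call takes 0.05 s, during which the arm holds its last target. There are 200 camera calls.

### The job

Make up the carrying nest: set the middle steel cup fully down inside the large one, and after that the small cup fully down inside the middle one. Then heft the two look-alike bushings in turn, raising each at least 5 cm clear of its rest plate while the other stands there: first the left one (as the robot sees it), which you stand back on the plate, then the right one. Finish holding the heavier bushing upright and still in the gripper, about 5 cm above the middle of the nest's mouth without touching it, with the lighter one standing on the rest plate; do not let go of it at the end, keep both bushings upright throughout and leave the other things on the bench alone.

Things in the scene. Friction and masses are not known exactly. Their poses are not given: they have to be found in the camera images.
- cup_large: The largest of three open round steel cups: 84 mm outside diameter, 36 mm tall, wall 3 mm, floor 5 mm thick, radius tapering in by 5 mm over the lowest 15 mm; upright on the table, loose, 350 g. Inside diameter 78 mm; it stays where it stands. Origin at the centre of its underside, z up.
- cup_medium: The middle one of three open round steel cups: 68 mm outside diameter, 66 mm tall, wall 3 mm, floor 5 mm thick, radius tapering in by 5 mm over the lowest 15 mm; upright on the table, loose, 220 g. Inside diameter 62 mm; seated in the large cup its top stands 35 mm proud of that rim. Origin at the centre of its underside, z up.
- cup_small: The smallest of three open round steel cups: 54 mm outside diameter, 96 mm tall, wall 3 mm, floor 5 mm thick, radius tapering in by 5 mm over the lowest 15 mm; upright on the table, loose, 180 g. Inside diameter 48 mm; seated in the nest it stands 35 mm proud of the middle cup, rim 106 mm above the table. Origin at the centre of its underside, z up.
- bushing_left: The bushing on the robot's left (larger y): plain closed steel cylinder, diameter 40 mm, 60 mm tall, loose, upright on the rest plate. Both look alike, but one (either, by chance) has a steel core and the other nylon: about 4 to 5.5 N against 2 to 3 N. The core has 1 to 2 mm of play. Origin at the centre of its underside, z up.
- bushing_right: The bushing on the robot's right (smaller y): plain closed steel cylinder, diameter 40 mm, 60 mm tall, loose, upright on the rest plate. Both look alike, but one (either, by chance) has a steel core and the other nylon: about 4 to 5.5 N against 2 to 3 N. The core has 1 to 2 mm of play. Origin at the centre of its underside, z up.
- rest_plate: Fixed flat aluminium plate, 90 mm (its x) x 210 mm (its y), 12 mm thick, on which the two bushings stand 110 mm apart along its y. Origin at the centre of its underside, so its top is 12 mm above the origin.
- hammer: Bystander, loose, to be left alone: hammer, 280 mm long, lying at the far edge of the work area; origin under its middle.
- paint_tin: Bystander, loose, to be left alone: closed round tin, 100 mm across, 110 mm tall; origin at the centre of its underside.
- tape_roll: Bystander, loose, to be left alone: roll of tape lying flat, 90 mm across, 24 mm high; origin at the centre of its underside.
- carton: Bystander, loose, to be left alone: small cardboard box 70 x 100 x 45 mm; origin at the centre of its underside.
- wrench: Bystander, loose, to be left alone: open wrench lying flat, 180 mm long; origin under its middle.
- clamp_jaw: Bystander, loose, to be left alone: loose clamp jaw: white block with an upright steel plate, 30 x 70 mm, 80 mm tall; origin at the centre of its underside.
- collar: Bystander, loose, to be left alone: small dark steel stepped collar, 38 mm across, 28 mm tall; origin at the centre of its underside.

How it is judged (in metres and radians):
On the way, in this order (a step that is already met when the one before it is completed fails the run):
1. the middle cup sits fully down inside the large cup, released (horizontal distance between cup_medium and cup_large below 0.01 m and z of cup_medium in the frame of cup_large between -0.002 and 0.012 m and angle between cup_medium's own z axis and vertical below 0.1 rad and contact force between cup_medium and the fingers below 0.1 N), for 0.2 s.
2. the small cup sits fully down inside the middle cup, which is still in the large one, released (horizontal distance between cup_medium and cup_large below 0.01 m and z of cup_medium in the frame of cup_large between -0.002 and 0.012 m and angle between each of cup_medium, cup_small's own z axis and vertical below 0.1 rad and horizontal distance between cup_small and cup_medium below 0.01 m and z of cup_small in the frame of cup_medium between -0.002 and 0.012 m and contact force between cup_small and the fingers below 0.1 N), for 0.2 s.
3. the left bushing is held at least 30 mm clear of the plate while the right one stands there (height (world z) of bushing_left above 0.042 m and contact force between bushing_left and the fingers above 0.5 N and contact force between bushing_left and rest_plate below 0.1 N and height (world z) of bushing_right below 0.018 m and angle between bushing_right's own z axis and vertical below 0.15 rad and contact force between bushing_right and rest_plate above 0.8 N), for 0.2 s.
4. the right bushing is held at least 30 mm clear of the plate while the left one stands there (height (world z) of bushing_right above 0.042 m and contact force between bushing_right and the fingers above 0.5 N and contact force between bushing_right and rest_plate below 0.1 N and height (world z) of bushing_left below 0.018 m and angle between bushing_left's own z axis and vertical below 0.15 rad and contact force between bushing_left and rest_plate above 0.8 N), for 0.2 s.
At the end, for the whole second after the job is handed in: Cups nested in size order, each seated (within 10 mm of centre, 12 mm of height); the heavier bushing held still and upright within 20 mm of the nest's axis, underside 5 to 100 mm above its rim, touching only the fingers; the lighter (under 3.4 N) upright on the plate (all of step 2 and height (world z) of cup_large below 0.005 m and angle between cup_large's own z axis and vertical below 0.08 rad and contact force between each of cup_large, cup_medium, cup_small and the arm below 0.1 N and contact force between each of cup_large, cup_medium and the fingers below 0.1 N and ((contact force between bushing_left and the fingers above 1 N and horizontal distance between bushing_left and cup_small below 0.02 m and z of bushing_left in the frame of cup_small between 0.101 and 0.196 m and angle between bushing_left's own z axis and vertical below 0.2 rad and linear speed of bushing_left below 0.02 m/s and contact force between bushing_left and cup_large below 0.1 N and contact force between bushing_left and cup_medium below 0.1 N and contact force between bushing_left and cup_small below 0.1 N and contact force between bushing_left and bushing_right below 0.1 N and contact force between bushing_left and rest_plate below 0.1 N and contact force between bushing_right and rest_plate between 0.8 and 3.4 N and angle between bushing_right's own z axis and vertical below 0.1 rad and height (world z) of bushing_right below 0.018 m and contact force between bushing_right and the fingers below 0.1 N) or (contact force between bushing_right and the fingers above 1 N and horizontal distance between bushing_right and cup_small below 0.02 m and z of bushing_right in the frame of cup_small between 0.101 and 0.196 m and angle between bushing_right's own z axis and vertical below 0.2 rad and linear speed of bushing_right below 0.02 m/s and contact force between bushing_right and cup_large below 0.1 N and contact force between bushing_right and cup_medium below 0.1 N and contact force between bushing_right and cup_small below 0.1 N and contact force between bushing_right and bushing_left below 0.1 N and contact force between bushing_right and rest_plate below 0.1 N and contact force between bushing_left and rest_plate between 0.8 and 3.4 N and angle between bushing_left's own z axis and vertical below 0.1 rad and height (world z) of bushing_left below 0.018 m and contact force between bushing_left and the fingers below 0.1 N))); the arm keeps its last pose, push and grip.
It fails at once if a bushing is tipped by more than 0.6 rad (angle between any of bushing_left, bushing_right's own z axis and vertical above 0.6 rad).
It fails at once if a bystander is moved by more than 30 mm (distance of any of hammer, paint_tin, tape_roll, carton, wrench, clamp_jaw, collar from where it was at the start of the episode above 0.03 m).
It also fails if it takes over 72 s, if anything falls off the work surface, if the arm or the gripper's body presses on something with over 40 N, if the wrist force passes 120 N, or if a joint passes its speed limit or range.

## Working session

There is one attempt and no reset: what is moved stays moved. The work goes in short steps, Python scripts to look and compute and a tool call to move; the robot and the scene stay as the last step left them, time stands still between calls to the robot, and variables do not carry over. Pictures are saved under pics/ and viewed, at most 10 in all, crops included, and the job is handed in when it is done.

Besides the shell and the picture viewer there is one more tool, called in YAML: its name, and indented under it one key for each argument. step_arm: Moves the arm, as the interface text tells. Its arguments: {"type":"object","properties":{"deltas":{"type":"array","items":{"type":"array","items":{"type":"number"}}},"force":{"type":"number"}},"required":["deltas"]}

```bash
mkdir -p pics; ls; cat > h.py <<'E'
import numpy as np, cv2
from rig import sensors, cams, r, finder
from scipy.spatial.transform import Rotation as R
def camT(im,st):
    if 'T' in im: return np.array(im['T'])
    q=np.array(st['orientation']); M=np.eye(4); M[:3,:3]=R.from_quat(q[[1,2,3,0]]).as_matrix(); M[:3,3]=st['eef_pos']
    return M@np.array(im['hand_eye'])
def ray(im,T,uv):
    K=np.array(im['K']); d=np.linalg.inv(K)@[uv[0],uv[1],1]; d=np.array([d[0],-d[1],-d[2]])
    return T[:3,3], T[:3,:3]@d
def onz(im,T,uv,z):
    o,d=ray(im,T,uv); return o+d*(z-o[2])/d[2]
def proj(im,T,p):
    c=np.linalg.inv(T)@np.append(p,1); k=np.array(im['K'])@[c[0],-c[1],-c[2]]; return k[:2]/k[2]
def shot(n):
    st=sensors.get_state(); im=cams.get_image(n); return im,camT(im,st)
E
python3 - <<'E'
from h import *
s=sensors.get_state(); print(s)
names="cup_large cup_medium cup_small bushing_left rest_plate hammer paint_tin tape_roll carton wrench clamp_jaw collar".split()
for c in("scene","side"):
    im,T=shot(c); cv2.imwrite(f"pics/{c}0.png",im["color"]); print(c,im.keys(),T[:3,3].round())
    for n in names:
        for k,m in enumerate(finder.mark_of(im,n)[:3]):
            uv=np.array(m["centre"])*[560,420]
            print(n,round(m["score"],2),uv.round(),onz(im,T,uv,12 if 'bush' in n else 0)[:2].round())
E
```

```text
pics
{'time': 0.0, 'joint_pos': array([-1.32857453e+00,  3.51214309e-01,  1.65248357e+00,  8.24317255e-06,
        1.13908006e+00, -8.46042219e-02]), 'qd': array([ 7.95323580e-05,  6.95543010e-04, -2.72250135e-04, -3.03009060e-04,
        2.78320363e-04,  1.10529090e-03]), 'tau': array([ 1.38690822e-03, -5.06103730e+01, -2.91402429e+01, -4.15609691e-05,
        4.47129220e-03, -3.65387336e-05]), 'eef_pos': array([ 176.51619501, -520.55924644,  252.74780426]), 'orientation': array([-5.91097891e-04,  9.86677888e-01,  1.62684954e-01, -4.29263327e-05]), 'contact_force': array([ 0.61071987, -0.04553099,  0.2463826 ]), 'wrist_torque': array([ 0.00934422, -0.01811626,  0.0320395 ]), 'gripper_force': 0.0, 'grip_width': 85.49997362809553}
scene dict_keys(['color', 'K', 'T', 'shot']) [1289.  553.  927.]
cup_large 0.78 [292. 222.] [537.  45.]
cup_medium 0.66 [319. 264.] [620. 193.]
cup_small 0.67 [351. 229.] [457. 195.]
bushing_left 0.75 [193. 179.] [ 586. -306.]
bushing_left 0.62 [220. 196.] [ 593. -183.]
rest_plate 0.92 [208. 188.] [ 579. -250.]
hammer 0.65 [221. 190.] [ 560. -209.]
hammer 0.
[... 321 characters left out ...]
26.] [439. 199.]
collar 0.61 [285. 187.] [427. -59.]
side dict_keys(['color', 'K', 'T', 'shot']) [-80. 701. 879.]
cup_large 0.9 [264. 252.] [524.  44.]
cup_medium 0.94 [196. 266.] [621. 185.]
cup_small 0.74 [242. 302.] [456. 195.]
bushing_left 0.82 [307. 196.] [ 569. -193.]
rest_plate 0.57 [314. 189.] [ 579. -242.]
rest_plate 0.43 [167. 357.] [476. 399.]
hammer 0.88 [271. 173.] [ 729. -224.]
paint_tin 0.67 [115. 319.] [639. 409.]
tape_roll 0.58 [206. 227.] [705.  69.]
carton 0.76 [365. 155.] [ 562. -485.]
carton 0.34 [209. 227.] [696.  66.]
clamp_jaw 0.96 [168. 356.] [476. 397.]
clamp_jaw 0.68 [305. 192.] [ 593. -215.]
collar 0.52 [319. 244.] [433. -66.]
collar 0.21 [306. 194.] [ 584. -210.]
```

View pics/scene0.png

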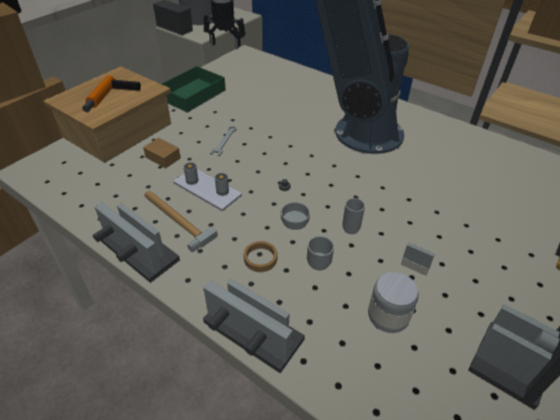

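View pics/side0.png

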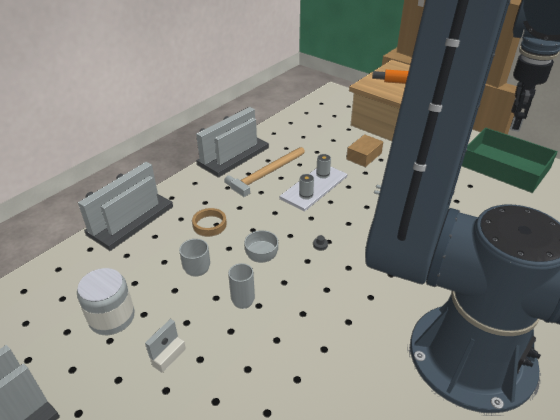

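The pictures show the large cup at scene (295,215), the medium one at (319,255) and the small one at (353,217). The bushings are on the plate at (191,173) and (222,184). The network fixes from both cameras agree to within about 15 mm. I'm setting out to above the middle cup.

step_arm:
  deltas:
    - [3.81, -3.12, 0, 0, 0, 0, 8.54]
    - [3.81, -3.12, 0, 0, 0, 0, 8.54]
    - [3.81, -3.12, 0, 0, 0, 0, 8.54]
    - [3.81, -3.12, 0, 0, 0, 0, 8.54]
    - [3.81, -3.12, 0, 0, 0, 0, 8.54]
    - [3.81, -3.12, 0, 0, 0, 0, 8.54]
    - [3.81, -3.12, 0, 0, 0, 0, 8.54]
    - [3.81, -3.12, 0, 0, 0, 0, 8.54]
    - [3.81, -3.12, 0, 0, 0, 0, 8.54]
    - [3.81, -3.12, 0, 0, 0, 0, 8.54]
    - [3.81, -3.12, 0, 0, 0, 0, 8.54]
    - [3.81, -3.12, 0, 0, 0, 0, 8.54]
    - [3.81, -3.12, 0, 0, 0, 0, 8.54]
    - [3.81, -3.12, 0, 0, 0, 0, 8.54]
    - [3.81, -3.12, 0, 0, 0, 0, 8.54]
    - [3.81, -3.12, 0, 0, 0, 0, 8.54]
    - [3.81, -3.12, 0, 0, 0, 0, 8.54]
    - [0, 0, 0, 0, 0, 0, 8.54]
  force: 40

```text
time: 3.1
eef_pos: [621.1, 193.7, 252.3]
orientation: [-0.0, 0.986, 0.164, 0.0]
contact_force: [0.0, -1.2, 0.4]
grip_width: 85.6
gripper_force: 0.0
```

```bash
cat >> h.py <<'E'
def look(names,zs,save=None,thr=.3):
    st=sensors.get_state(); im=cams.get_image("wrist"); T=camT(im,st)
    if save: cv2.imwrite(save,im["color"])
    print("t",st['time'],"tcp",np.round(st['eef_pos'],1),"cam",T[:3,3].round(),"q",np.round(st['joint_pos'],2))
    for n,z in zip(names,zs):
        for m in finder.mark_of(im,n)[:2]:
            uv=np.array(m["centre"])*[560,420]
            print(n,"mark",round(m["score"],2),uv.round(),onz(im,T,uv,z[0])[:2].round(1))
        for m in finder.recognise(im,n)[:2]:
            a=np.array(m["rect"])*[560,420,560,420]
            print("  rect",round(m["score"],2),a.round(),"ctr at rim z",onz(im,T,a[:2],z[1])[:2].round(1))
    return im,T,st
def td(st,p):
    "world target -> tool-frame delta in cm"
    q=np.array(st['orientation']); return R.from_quat(q[[1,2,3,0]]).inv().apply(np.array(p)-st['eef_pos'])/10
E
python3 - <<'E'
from h import *
look(["cup_medium","cup_large","cup_small"],[(0,66),(0,36),(0,96)],"pics/w1.png")
E
```

```text
t 3.1 tcp [621.1 193.7 252.3] cam [689. 218. 373.] q [0.23 0.54 1.37 0.   1.24 1.47]
cup_medium mark 0.97 [286. 188.] [613.1 188.2]
  rect 0.8 [286. 198.  73.  77.] ctr at rim z [617.3 190.2]
cup_large mark 0.96 [373. 287.] [530.7  46.9]
  rect 0.86 [367. 299.  56.  76.] ctr at rim z [530.4  63.3]
  rect 0.61 [558. 323.   4.  22.] ctr at rim z [ 572.3 -155.3]
cup_small mark 0.85 [242. 303.] [456.9 192. ]
cup_small mark 0.44 [285. 191.] [609.2 188.1]
  rect 0.69 [231. 330.  64.  90.] ctr at rim z [486.  200.1]
```

View pics/w1.png

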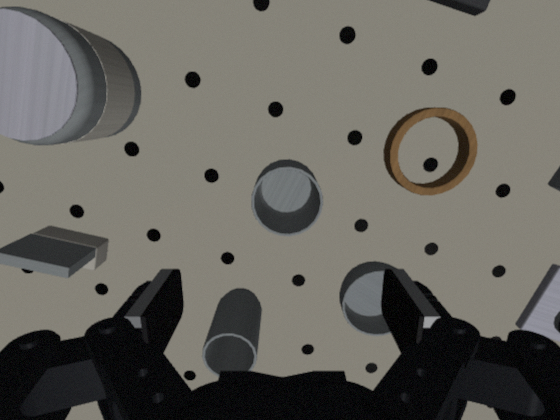

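The wrist view shows the middle cup's rim centred at about (287,201), the large cup's at about (374,298) and the small cup's at about (231,354).

```bash
python3 - <<'E'
from h import *
st=sensors.get_state(); im=cams.get_image("wrist"); T=camT(im,st)
for n,uv,z in(("M",(287,201),66),("L",(374,298),36),("S",(231,354),96)): print(n,onz(im,T,uv,z).round(1))
p=onz(im,T,(287,201),66); p[2]=63
print(td(st,p))
print(np.array(im["hand_eye"]).round(2))
E
```

```text
M [613.2 182.7  66. ]
L [530.5  50.6  36. ]
S [457.  187.7  96. ]
[-0.78305059  0.33211304 19.07222041]
[[  -0.      0.96    0.28   72.31]
 [   1.      0.      0.     -1.39]
 [   0.      0.28   -0.96 -120.21]
 [   0.      0.      0.      1.  ]]
```

The arm was still settling during the first look, so I'll measure again now that it stands still.

```bash
cat >> h.py <<'E'
def rimfit(im,T,c,z,rad,search=12):
    "refine rim centre: maximise edge strength along projected circle of given outer radius at height z"
    g=cv2.GaussianBlur(cv2.cvtColor(im["color"],cv2.COLOR_BGR2GRAY),(3,3),0)
    gx=cv2.Sobel(g,cv2.CV_32F,1,0);gy=cv2.Sobel(g,cv2.CV_32F,0,1); e=np.minimum(np.hypot(gx,gy),150)
    a=np.linspace(0,2*np.pi,72,endpoint=False); best=(-1,None)
    for dx in range(-search,search+1):
        for dy in range(-search,search+1):
            s=0
            for rr in(rad,rad-3):
                uv=np.array([proj(im,T,[c[0]+dx+rr*np.cos(t),c[1]+dy+rr*np.sin(t),z]) for t in a]).round().astype(int)
                ok=(uv[:,0]>=0)&(uv[:,0]<560)&(uv[:,1]>=0)&(uv[:,1]<420)
                s+=e[uv[ok,1],uv[ok,0]].sum()
            if s>best[0]: best=(s,(c[0]+dx,c[1]+dy))
    return best
E
python3 - <<'E'
from h import *
im,T,st=look(["cup_medium","cup_large","cup_small"],[(0,66),(0,36),(0,96)],"pics/w2.png")
for n,c,z,rd in(("M",(615,188),66,34),("L",(530,47),36,42),("S",(457,192),96,27)): print(n,rimfit(im,T,c,z,rd))
E
```

```text
t 3.5 tcp [619.6 188.4 253.7] cam [688. 213. 374.] q [ 0.22  0.53  1.38 -0.    1.23  1.47]
cup_medium mark 0.55 [282. 187.] [611.2 186.7]
  rect 0.63 [282. 193.  70.  76.] ctr at rim z [618.8 189.4]
cup_large mark 0.81 [370. 284.] [530.   45.1]
  rect 0.84 [367. 295.  61.  79.] ctr at rim z [531.2  59.9]
cup_small mark 0.79 [235. 299.] [457.  197.3]
  rect 0.67 [228. 328.  62.  89.] ctr at rim z [484.4 198.7]
  rect 0.57 [365. 296.  56.  77.] ctr at rim z [558.   88.4]
M (np.float32(13388.339), (616, 189))
L (np.float32(11253.969), (529, 49))
S (np.float32(15171.709), (456, 193))
```

step_arm:
  deltas:
    - [-0.3, -0.2, 4, 0, 0, 0, 8.54]
    - [0, 0, 4, 0, 0, 0, 8.54]
    - [0, 0, 4, 0, 0, 0, 8.54]
    - [0, 0, 4, 0, 0, 0, 8.54]
    - [0, 0, 2, 0, 0, 0, 8.54]
    - [0, 0, 1, 0, 0, 0, 8.54]
    - [0, 0, 0, 0, 0, 0, 8.54]
    - [0, 0, 0, 0, 0, 0, 6]
    - [0, 0, 0, 0, 0, 0, 6]
    - [0, 0, 0, 0, 0, 0, 6]
    - [0, 0, 0, 0, 0, 0, 6]
    - [0, 0, 0, 0, 0, 0, 6]
  force: 40

```text
time: 5.05
eef_pos: [617.3, 190.5, 65.5]
orientation: [-0.0, 0.987, 0.163, 0.002]
contact_force: [-1.7, -0.5, 6.1]
grip_width: 66.8
gripper_force: 45.2
```

step_arm:
  deltas:
    - [0, 0, -2, 0, 0, 0, 6]
    - [0, 0, -2, 0, 0, 0, 6]
    - [0, 0, -2, 0, 0, 0, 6]
    - [-2.13, 1.77, 0, 0, 0, 0, 6]
    - [-2.13, 1.77, 0, 0, 0, 0, 6]
    - [-2.13, 1.77, 0, 0, 0, 0, 6]
    - [-2.13, 1.77, 0, 0, 0, 0, 6]
    - [-2.13, 1.77, 0, 0, 0, 0, 6]
    - [-2.13, 1.77, 0, 0, 0, 0, 6]
    - [0, 0, 0, 0, 0, 0, 6]
    - [0, 0, 0, 0, 0, 0, 6]
    - [0, 0, 0, 0, 0, 0, 6]

```text
time: 6.25
eef_pos: [530.0, 49.2, 123.9]
orientation: [0.0, 0.987, 0.163, 0.001]
contact_force: [-0.0, -0.5, -1.3]
grip_width: 66.7
gripper_force: 46.2
```

```bash
python3 - <<'E'
from h import *
im,T,st=look(["cup_medium","cup_large"],[(60,126),(0,36)],"pics/w3.png")
for n,c,z,rd in(("M",(529,48),128,34),("L",(529,48),36,42)): print(n,rimfit(im,T,c,z,rd))
print(st['contact_force'],st['grip_width'])
E
```

```text
t 6.25 tcp [530.   49.2 123.9] cam [598.  74. 244.] q [0.01 0.49 1.81 0.   0.84 1.25]
  rect 0.72 [281. 287. 166. 180.] ctr at rim z [536.   53.2]
  rect 0.84 [286. 203. 128.  85.] ctr at rim z [546.4  53.5]
M (np.float32(11381.047), (530, 50))
L (np.float32(10777.801), (530, 49))
[-0.00392903 -0.47279222 -1.26183191] 66.72578062848626
```

View pics/w3.png

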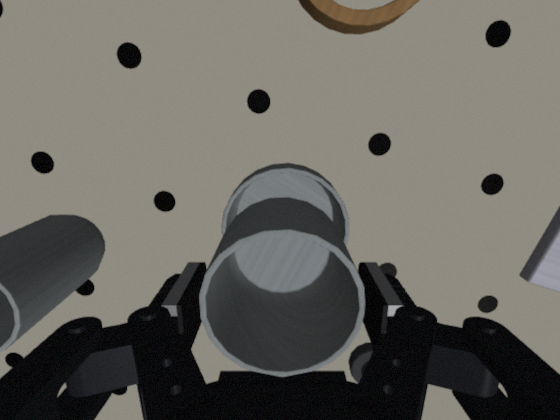

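The held cup's rim is at about (283,290) and the large rim behind it at about (286,222). The two are concentric within 1–2 mm in the world frame, so I'm lowering it.

step_arm:
  deltas:
    - [0, 0, 1.5, 0, 0, 0, 6]
    - [0, 0, 1.5, 0, 0, 0, 6]
    - [0, 0, 1, 0, 0, 0, 6]
    - [0, 0, 0.7, 0, 0, 0, 6]
    - [0, 0, 0.5, 0, 0, 0, 6]
    - [0, 0, 0.1, 0, 0, 0, 6]
    - [0, 0, 0, 0, 0, 0, 6]
    - [0, 0, 0, 0, 0, 0, 6]

```text
time: 7.3
eef_pos: [529.5, 48.8, 70.6]
orientation: [0.0, 0.987, 0.163, 0.0]
contact_force: [-2.9, 0.5, 0.6]
grip_width: 66.6
gripper_force: 46.5
```

step_arm:
  deltas:
    - [0, 0, 0, 0, 0, 0, 8.54]
    - [0, 0, 0, 0, 0, 0, 8.54]
    - [0, 0, 0, 0, 0, 0, 8.54]
    - [0, 0, 0, 0, 0, 0, 8.54]
    - [0, 0, -1.5, 0, 0, 0, 8.54]
    - [0, 0, -3.5, 0, 0, 0, 8.54]
    - [0, 0, -4, 0, 0, 0, 8.54]
    - [0, 0, -4, 0, 0, 0, 8.54]
    - [0, 0, -4, 0, 0, 0, 8.54]
    - [-0.6, -4, -1, 0, 0, 0, 8.54]
    - [-0.6, -4, 0, 0, 0, 0, 8.54]
    - [-0.6, -4, 0, 0, 0, 0, 8.54]
    - [-0.6, -4, 0, 0, 0, 0, 8.54]
    - [0, 0, 0, 0, 0, 0, 8.54]
    - [0, 0, 0, 0, 0, 0, 8.54]
    - [0, 0, 0, 0, 0, 0, 8.54]
    - [0, 0, 0, 0, 0, 0, 8.54]

```text
time: 9.0
eef_pos: [455.7, 191.7, 250.2]
orientation: [0.0, 0.987, 0.162, -0.0]
contact_force: [-0.4, 0.2, -0.9]
grip_width: 85.4
gripper_force: 0.0
```

```bash
python3 - <<'E'
from h import *
im,T,st=look(["cup_small","cup_medium"],[(0,96),(5,71)],"pics/w4.png")
for n,c,z,rd in(("S",(456,194),96,27),("M",(529,49),71,34),("L",(529,49),36,42)): print(n,rimfit(im,T,c,z,rd))
E
```

```text
t 9.0 tcp [455.7 191.7 250.2] cam [524. 216. 370.] q [ 0.3   0.25  1.8  -0.    1.09  1.55]
cup_small mark 0.67 [282. 176.] [459.2 194.2]
  rect 0.95 [283. 192.  64.  75.] ctr at rim z [463.9 195.2]
cup_medium mark 0.83 [430. 164.] [523.7  47.2]
  rect 0.83 [450. 170.  93.  76.] ctr at rim z [525.   58.6]
S (np.float32(13149.012), (456, 193))
M (np.float32(14131.686), (525, 50))
L (np.float32(11577.77), (528, 48))
```

View pics/w4.png

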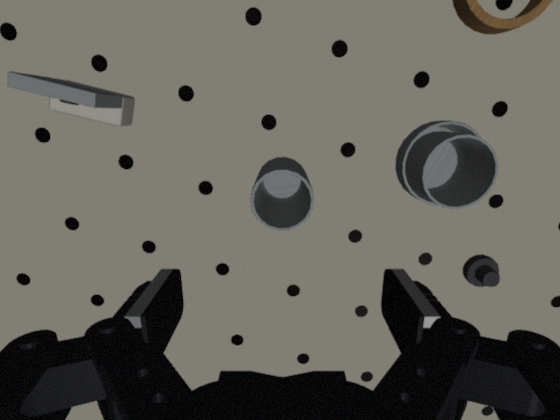

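The middle cup's rim at (460,172) sits inside the large one. The small cup's rim is at (282,198), at (456,193) in the world, so I'm going down to grip it.

step_arm:
  deltas:
    - [0.1, -0.1, 4, 0, 0, 0, 8.54]
    - [0, 0, 4, 0, 0, 0, 8.54]
    - [0, 0, 4, 0, 0, 0, 8.54]
    - [0, 0, 2.5, 0, 0, 0, 8.54]
    - [0, 0, 1, 0, 0, 0, 8.54]
    - [0, 0, 0, 0, 0, 0, 8.54]
    - [0, 0, 0, 0, 0, 0, 4.8]
    - [0, 0, 0, 0, 0, 0, 4.8]
    - [0, 0, 0, 0, 0, 0, 4.8]
    - [0, 0, 0, 0, 0, 0, 4.8]
    - [0, 0, 0, 0, 0, 0, 4.8]
    - [0, 0, 0, 0, 0, 0, 4.8]
    - [0, 0, 0, 0, 0, 0, 4.8]

```text
time: 10.55
eef_pos: [456.9, 194.1, 97.0]
orientation: [-0.0, 0.987, 0.163, 0.002]
contact_force: [-0.3, -1.7, 7.9]
grip_width: 52.7
gripper_force: 40.7
```

step_arm:
  deltas:
    - [0, 0, -2, 0, 0, 0, 4.8]
    - [0, 0, -3, 0, 0, 0, 4.8]
    - [0, 0, -3, 0, 0, 0, 4.8]
    - [0, 0, -2, 0, 0, 0, 4.8]
    - [0.4, 3.2, 0, 0, 0, 0, 4.8]
    - [0.4, 3.2, 0, 0, 0, 0, 4.8]
    - [0.4, 3.2, 0, 0, 0, 0, 4.8]
    - [0.4, 3.2, 0, 0, 0, 0, 4.8]
    - [0.4, 3.2, 0, 0, 0, 0, 4.8]
    - [0, 0, 0, 0, 0, 0, 4.8]
    - [0, 0, 0, 0, 0, 0, 4.8]
    - [0, 0, 0, 0, 0, 0, 4.8]
    - [0, 0, 0, 0, 0, 0, 4.8]

```text
time: 11.85
eef_pos: [525.8, 49.5, 195.5]
orientation: [-0.0, 0.987, 0.163, 0.0]
contact_force: [0.4, -0.2, -2.0]
grip_width: 52.8
gripper_force: 43.2
```

```bash
python3 - <<'E'
from h import *
im,T,st=look(["cup_medium"],[(5,71)],"pics/w5.png")
for n,c,z,rd in(("S",(527,49),st['eef_pos'][2]-1,27),("M",(527,49),71,34),("L",(529,49),36,42)): print(n,rimfit(im,T,c,z,rd,9))
E
```

```text
t 11.85 tcp [525.8  49.5 195.5] cam [594.  74. 316.] q [0.01 0.38 1.77 0.   0.99 1.25]
cup_medium mark 0.91 [283. 194.] [524.4  49.3]
cup_medium mark 0.41 [355. 312.] [427.5 -62.9]
  rect 0.55 [283. 190.  90.  60.] ctr at rim z [541.7  55.3]
S (np.float32(15311.635), (525, 51))
M (np.float32(11921.2705), (525, 49))
L (np.float32(10968.318), (530, 48))
```

View pics/w5.png

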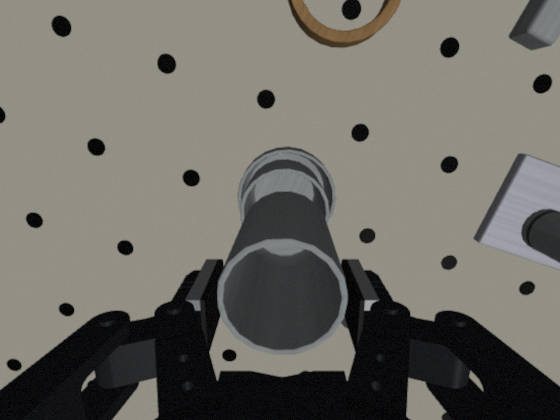

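The small cup's rim is at (283,295), directly over the middle cup's rim at about (286,195). They are aligned to within 2 mm, so I'm lowering it.

step_arm:
  deltas:
    - [0, 0, 2, 0, 0, 0, 4.8]
    - [0, 0, 1.5, 0, 0, 0, 4.8]
    - [0, 0, 1.5, 0, 0, 0, 4.8]
    - [0, 0, 1.5, 0, 0, 0, 4.8]
    - [0, 0, 1.2, 0, 0, 0, 4.8]
    - [0, 0, 0.7, 0, 0, 0, 4.8]
    - [0, 0, 0.4, 0, 0, 0, 4.8]
    - [0, 0, 0.1, 0, 0, 0, 4.8]
    - [0, 0, 0, 0, 0, 0, 4.8]
    - [0, 0, 0, 0, 0, 0, 4.8]

```text
time: 13.0
eef_pos: [526.5, 48.9, 107.1]
orientation: [-0.0, 0.987, 0.163, 0.001]
contact_force: [-2.7, 1.5, 6.0]
grip_width: 52.8
gripper_force: 43.7
```

step_arm:
  deltas:
    - [0, 0, 0, 0, 0, 0, 8.54]
    - [0, 0, 0, 0, 0, 0, 8.54]
    - [0, 0, 0, 0, 0, 0, 8.54]
    - [0, 0, 0, 0, 0, 0, 8.54]
    - [0, 0, -1.5, 0, 0, 0, 8.54]
    - [0, 0, -4, 0, 0, 0, 8.54]
    - [0, 0, -4, 0, 0, 0, 8.54]
    - [0, 0, -4, 0, 0, 0, 8.54]
    - [-0.5, 4.8, -1, 0, 0, 0, 8.54]
    - [-0.5, 4.8, 0, 0, 0, 0, 8.54]
    - [-0.5, 4.8, 0, 0, 0, 0, 8.54]
    - [-0.5, 4.8, 0, 0, 0, 0, 8.54]
    - [-0.5, 4.8, 0, 0, 0, 0, 8.54]
    - [0, 0, 0, 0, 0, 0, 8.54]
    - [0, 0, 0, 0, 0, 0, 8.54]
    - [0, 0, 0, 0, 0, 0, 8.54]
    - [0, 0, 0, 0, 0, 0, 8.54]

```text
time: 14.7
eef_pos: [579.5, -185.5, 251.4]
orientation: [-0.0, 0.987, 0.163, 0.0]
contact_force: [-0.3, -0.7, -0.3]
grip_width: 85.5
gripper_force: 0.0
```

```bash
python3 - <<'E'
from h import *
im,T,st=look(["bushing_left","rest_plate","cup_small"],[(12,72),(0,12),(10,106)],"pics/w6.png")
for n,c,z,rd in(("BL",(580,-188),72,20),("BR",(584,-300),72,20),("S",(526,49),106,27),): print(n,rimfit(im,T,c,z,rd,14))
s,_=shot("side"); s=s["color"]
a=cv2.resize(im["color"],(480,360)); b=cv2.resize(s[180:330,160:360],(480,360))
cv2.imwrite("pics/c6.png",cv2.resize(np.hstack([a,b]),(800,300)))
E
```

```text
t 14.7 tcp [ 579.5 -185.5  251.4] cam [ 647. -161.  372.] q [-0.39  0.46  1.49  0.    1.19  0.86]
bushing_left mark 0.61 [288. 192.] [ 570.8 -193.5]
  rect 0.65 [289. 200.  48.  54.] ctr at rim z [ 576.3 -191.7]
rest_plate mark 0.81 [339. 194.] [ 584.  -249.8]
  rect 0.64 [341. 190. 210. 132.] ctr at rim z [ 591.5 -247.8]
cup_small mark 0.97 [ 58. 156.] [528.7  49.8]
  rect 0.96 [ 27. 169.  52.  69.] ctr at rim z [542.2  15.9]
BL (np.float32(14664.572), (573, -193))
BR (np.float32(15081.479), (595, -303))
S (np.float32(6016.831), (527, 48))
```

View pics/c6.png

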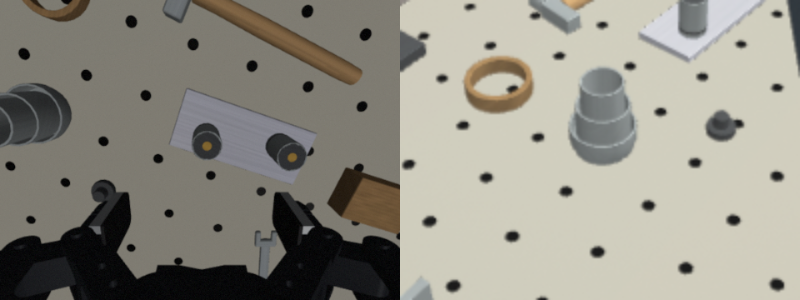

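The nest is properly seated (crop right, (603,115)), and the bushings are found 112 mm apart as expected. I'm gripping the left one.

step_arm:
  deltas:
    - [-0.9, 0.5, 4, 0, 0, 0, 8.54]
    - [0, 0, 4, 0, 0, 0, 8.54]
    - [0, 0, 4, 0, 0, 0, 8.54]
    - [0, 0, 4, 0, 0, 0, 8.54]
    - [0, 0, 2.6, 0, 0, 0, 8.54]
    - [0, 0, 1, 0, 0, 0, 8.54]
    - [0, 0, 0, 0, 0, 0, 8.54]
    - [0, 0, 0, 0, 0, 0, 6]
    - [0, 0, 0, 0, 0, 0, 4.8]
    - [0, 0, 0, 0, 0, 0, 3.5]
    - [0, 0, 0, 0, 0, 0, 3.5]
    - [0, 0, 0, 0, 0, 0, 3.5]
    - [0, 0, 0, 0, 0, 0, 3.5]
    - [0, 0, 0, 0, 0, 0, 3.5]
    - [0, 0, 0, 0, 0, 0, 3.5]
  force: 50

```text
time: 16.6
eef_pos: [573.2, -194.5, 56.6]
orientation: [0.0, 0.987, 0.163, 0.001]
contact_force: [-1.5, -0.1, 7.2]
grip_width: 38.4
gripper_force: 49.7
```

step_arm:
  deltas:
    - [0, 0, -1, 0, 0, 0, 3.5]
    - [0, 0, -2, 0, 0, 0, 3.5]
    - [0, 0, -2, 0, 0, 0, 3.5]
    - [0, 0, -1, 0, 0, 0, 3.5]
    - [0, 0, 0, 0, 0, 0, 3.5]
    - [0, 0, 0, 0, 0, 0, 3.5]
    - [0, 0, 0, 0, 0, 0, 3.5]
    - [0, 0, 0, 0, 0, 0, 3.5]
    - [0, 0, 0, 0, 0, 0, 3.5]
    - [0, 0, 0, 0, 0, 0, 3.5]

```text
time: 17.6
eef_pos: [572.5, -194.2, 114.9]
orientation: [-0.0, 0.987, 0.163, -0.0]
contact_force: [-0.2, 0.1, -2.9]
grip_width: 38.6
gripper_force: 50.7
```

```bash
cat > wt.py <<'E'
from h import *
f=[];tq=[]
for i in range(10):
    cams.get_image("wrist"); s=sensors.get_state(); f.append(s['contact_force'][2]); tq.append(s['tau'][:3])
print(np.round(f,2),np.mean(f),np.mean(tq,0),s['eef_pos'],s['grip_width'],s['time'],s['joint_pos'])
E
python3 wt.py
```

```text
[-2.72 -2.37 -2.71 -2.81 -1.89 -2.7  -1.93 -2.05 -2.98 -2.04] -2.4194853377183705 [-5.09881753e-04 -6.21266763e+01 -2.55196529e+01] [ 572.59759239 -194.26311093  115.31551799] 38.67458475285733 18.1 [-4.04058422e-01  6.13272661e-01  1.61257412e+00 -5.81140916e-06
  9.15701829e-01  8.39941567e-01]
```

About 2.4 N, so the left one looks like the light one. I'm standing it back and going to the right one.

step_arm:
  deltas:
    - [0, 0, 2, 0, 0, 0, 3.5]
    - [0, 0, 2, 0, 0, 0, 3.5]
    - [0, 0, 1, 0, 0, 0, 3.5]
    - [0, 0, 0.6, 0, 0, 0, 3.5]
    - [0, 0, 0.3, 0, 0, 0, 3.5]
    - [0, 0, 0, 0, 0, 0, 3.5]
    - [0, 0, 0, 0, 0, 0, 3.5]
    - [0, 0, 0, 0, 0, 0, 5]
    - [0, 0, 0, 0, 0, 0, 7]
    - [0, 0, 0, 0, 0, 0, 8.54]
    - [0, 0, 0, 0, 0, 0, 8.54]
    - [0, 0, 0, 0, 0, 0, 8.54]
    - [0, 0, 0, 0, 0, 0, 8.54]
    - [0, 0, -1, 0, 0, 0, 8.54]
    - [0, 0, -4, 0, 0, 0, 8.54]
    - [0, 0, -4, 0, 0, 0, 8.54]
    - [0, 0, 0, 0, 0, 0, 8.54]

```text
time: 19.8
eef_pos: [575.0, -195.2, 152.3]
orientation: [0.002, 0.987, 0.163, 0.004]
contact_force: [-0.4, -0.0, -0.8]
grip_width: 85.3
gripper_force: 0.0
```

step_arm:
  deltas:
    - [-0.4, 2.7, -2.5, 0, 0, 0, 8.54]
    - [-0.3, 2.8, -2.5, 0, 0, 0, 8.54]
    - [-0.4, 2.8, -2.5, 0, 0, 0, 8.54]
    - [-0.3, 2.7, -2.5, 0, 0, 0, 8.54]
    - [0, 0, 0, 0, 0, 0, 8.54]
    - [0, 0, 0, 0, 0, 0, 8.54]
    - [0, 0, 0, 0, 0, 0, 8.54]
    - [0, 0, 0, 0, 0, 0, 8.54]

```text
time: 20.6
eef_pos: [594.3, -301.9, 245.3]
orientation: [-0.001, 0.987, 0.163, -0.001]
contact_force: [0.3, 0.6, 0.2]
grip_width: 85.4
gripper_force: 0.0
```

```bash
python3 wt.py; python3 - <<'E'
from h import *
im,T,st=look(["bushing_right"],[(12,72)],"pics/w7.png")
for n,c,z,rd in(("BL",(573,-193),72,20),("BR",(595,-303),72,20)): print(n,rimfit(im,T,c,z,rd,12))
E
```

```text
[ 0.48 -0.2   0.14 -0.48  0.53  0.2   0.45 -0.41  0.05  0.95] 0.17077062839563736 [ 2.92324304e-02 -6.45416737e+01 -3.06991990e+01] [ 594.63589495 -302.90914087  246.26556367] 85.08812497299424 21.1 [-5.40876644e-01  5.72881352e-01  1.32458428e+00 -2.02945595e-06
  1.24417094e+00  7.03066629e-01]
t 21.1 tcp [ 594.6 -302.9  246.3] cam [ 663. -278.  366.] q [-0.54  0.57  1.32 -0.    1.24  0.7 ]
bushing_right mark 0.64 [283. 182.] [ 595.2 -302.4]
  rect 0.73 [282. 192.  47.  49.] ctr at rim z [ 597.6 -300.4]
BL (np.float32(15621.957), (573, -193))
BR (np.float32(14954.461), (595, -303))
```

View pics/w7.png

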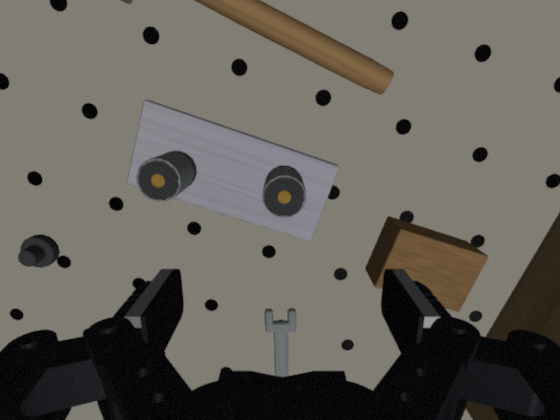

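The left bushing stands upright at (165,178) and the right one at (285,193) lies right under the tool. I'm going down.

step_arm:
  deltas:
    - [0, 0, 4, 0, 0, 0, 8.54]
    - [0, 0, 4, 0, 0, 0, 8.54]
    - [0, 0, 4, 0, 0, 0, 8.54]
    - [0, 0, 4, 0, 0, 0, 8.54]
    - [0, 0, 2, 0, 0, 0, 8.54]
    - [0, 0, 1, 0, 0, 0, 8.54]
    - [0, 0, 0, 0, 0, 0, 8.54]
    - [0, 0, 0, 0, 0, 0, 6]
    - [0, 0, 0, 0, 0, 0, 4.8]
    - [0, 0, 0, 0, 0, 0, 3.5]
    - [0, 0, 0, 0, 0, 0, 3.5]
    - [0, 0, 0, 0, 0, 0, 3.5]
    - [0, 0, 0, 0, 0, 0, 3.5]
    - [0, 0, 0, 0, 0, 0, 3.5]
    - [0, 0, 0, 0, 0, 0, 3.5]

```text
time: 22.75
eef_pos: [595.3, -303.4, 57.8]
orientation: [0.001, 0.987, 0.163, 0.001]
contact_force: [-1.1, 0.3, 6.2]
grip_width: 39.1
gripper_force: 49.8
```

step_arm:
  deltas:
    - [0, 0, -1, 0, 0, 0, 3.5]
    - [0, 0, -2, 0, 0, 0, 3.5]
    - [0, 0, -2, 0, 0, 0, 3.5]
    - [0, 0, -1, 0, 0, 0, 3.5]
    - [0, 0, 0, 0, 0, 0, 3.5]
    - [0, 0, 0, 0, 0, 0, 3.5]
    - [0, 0, 0, 0, 0, 0, 3.5]
    - [0, 0, 0, 0, 0, 0, 3.5]
    - [0, 0, 0, 0, 0, 0, 3.5]
    - [0, 0, 0, 0, 0, 0, 3.5]

```text
time: 23.75
eef_pos: [594.6, -302.9, 116.0]
orientation: [-0.0, 0.987, 0.163, -0.0]
contact_force: [-0.3, -0.1, -5.0]
grip_width: 39.0
gripper_force: 51.3
```

```bash
python3 wt.py
```

```text
[-4.7  -5.49 -4.91 -6.11 -5.21 -5.01 -4.93 -4.29 -5.47 -5.28] -5.140782002991208 [-3.52413331e-04 -7.07871509e+01 -2.84582791e+01] [ 594.66223389 -302.93236912  116.30449738] 38.948779983558346 24.25 [-5.40888752e-01  7.10558508e-01  1.42549069e+00  6.06239947e-06
  1.00551094e+00  7.03109528e-01]
```

The right one is heavier (5.1 N against 2.4 N). I'm carrying it over the nest.

step_arm:
  deltas:
    - [0, 0, -2, 0, 0, 0, 3.5]
    - [0, 0, -3, 0, 0, 0, 3.5]
    - [0, 0, -2.6, 0, 0, 0, 3.5]
    - [0, 0, -1, 0, 0, 0, 3.5]
    - [0.4, -2, 0, 0, 0, 0, 3.5]
    - [0.4, -3, 0, 0, 0, 0, 3.5]
    - [0.4, -3, 0, 0, 0, 0, 3.5]
    - [0.4, -3, 0, 0, 0, 0, 3.5]
    - [0.4, -3, 0, 0, 0, 0, 3.5]
    - [0.4, -3, 0, 0, 0, 0, 3.5]
    - [0.4, -3, 0, 0, 0, 0, 3.5]
    - [0.4, -3, 0, 0, 0, 0, 3.5]
    - [0.4, -3, 0, 0, 0, 0, 3.5]
    - [0.4, -3, 0, 0, 0, 0, 3.5]
    - [0.4, -3, 0, 0, 0, 0, 3.5]
    - [0.4, -2.5, 0, 0, 0, 0, 3.5]
    - [0.1, -1, 0, 0, 0, 0, 3.5]

```text
time: 25.95
eef_pos: [526.4, 50.8, 201.7]
orientation: [-0.0, 0.987, 0.163, -0.0]
contact_force: [-0.6, -0.6, -5.5]
grip_width: 39.0
gripper_force: 52.3
```

step_arm:
  deltas:
    - [0, 0, 0, 0, 0, 0, 3.5]
    - [0, 0, 0, 0, 0, 0, 3.5]
    - [0, 0, 0, 0, 0, 0, 3.5]
    - [0, 0, 0, 0, 0, 0, 3.5]
    - [0, 0, 0, 0, 0, 0, 3.5]
    - [0, 0, 0, 0, 0, 0, 3.5]
    - [0, 0, 0, 0, 0, 0, 3.5]
    - [0, 0, 0, 0, 0, 0, 3.5]

```text
time: 26.75
eef_pos: [527.1, 49.0, 202.3]
orientation: [-0.0, 0.987, 0.163, 0.0]
contact_force: [-0.4, 0.5, -4.7]
grip_width: 38.9
gripper_force: 52.4
```

```bash
python3 - <<'E'
from h import *
im,T,st=look([],[]); print(st['grip_width'],st['contact_force'],np.abs(st['qd']).max())
a,_=shot("scene"); b,_=shot("side")
cv2.imwrite("pics/c8.png",np.hstack([cv2.resize(a["color"][120:300,150:390],(400,300)),cv2.resize(b["color"][100:310,180:460],(400,300))]))
for n,c,z,rd in(("S",(527,48),106,27),("M",(527,48),71,34),("B",(527,48),st['eef_pos'][2]+14,20)): print(n,rimfit(im,T,c,z,rd,8))
E
```

```text
t 26.75 tcp [527.1  49.  202.3] cam [595.  73. 323.] q [0.   0.37 1.76 0.   1.01 1.25]
38.904051512992524 [-0.43915751  0.48412388 -4.67922198] 0.0023372532931990415
S (np.float32(10528.145), (526, 48))
M (np.float32(12301.156), (525, 49))
B (np.float32(10194.167), (524, 50))
```

View pics/c8.png

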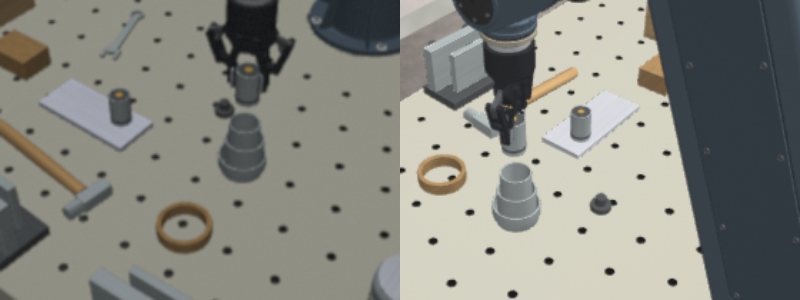

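Both views show the bushing upright above the nest (left half, (247,82) over (243,120)), with the lighter one standing on the plate at (121,106). I'm handing in the job.

```bash
python3 -c "
from rig import r
print(r.finish_job())"
```

```text
the job is handed in; nothing more can be done
None
```

I handed the job in at about 27 s: the cups are nested, and the heavier right bushing (5.1 N against 2.4 N) is held upright about 5 cm above the nest. The left one stands on the rest plate; the hand-in returned no verdict.

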